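# Match the four cups to their saucers for the shop table

## Robot

A 6-joint arm with a two-finger parallel gripper is mounted at the origin on the work surface. World frame = base frame: x ahead of the robot, y to its left, z up, the work surface at z = 0. Lengths are in mm, angles in rad, forces in N, time in s.
With the tool pointing down it reaches from about 325 to 900 mm from the base axis. Payload 3.5 kg.
Tool frame: the origin (TCP) lies midway between the tips of the shut fingers; the grasp point (between the pads) lies 19 mm behind it; z points along the fingers, y is the line along which they close (so a half turn about z gives the same grasp; the last joint's range is limited). The gripper opens to 85 mm and grips with 20 to 120 N. Pads are 22 mm wide; open, the fingers measure 114 mm over their backs; the gripper's body (76 mm by 85 mm) begins 54 mm behind the grasp point. The pads swing forward as they close: fully open they stand 13 mm farther back than shut.
Start: joints at [1.188, 0.276, -0.026, 1.268, 0, 1.467], TCP at [172.609, 600.69, 231.313] pointing down, gripper open.
Joint ranges: [-3.12, 3.12], [-0.85, 1.88], [-1.08, 1.24], [-1.95, 2.15], [-1.57, 1.53], [-3.14, 3.14]. Speed limits (rad/s): [2.57, 2.57, 3.14, 3.14, 3.14, 3.14].

## Interface

Orientations are given as a unit quaternion [x, y, z, w].
In Python, from station import sense, snapshot, close_job gives the robot as it stands.
- The arm moves only by the shell command python3 -m crank 'ROWS' [FORCE]. ROWS is JSON, a list of rows, each a list of 3 entries, a list of its own where there are three numbers: the shift along the tool's x, y, z in mm, then the turn about the tool's z in rad, then the closure, from 0 (fully open) to 1 (shut). A call has exactly 10 rows; each row is the pose to reach, as a shift and turn from the pose commanded when the call began, along the tool's axes at that moment; what a row does not reach only later rows make up. A row lasts 1/8 s, in which the tool goes at most 62.5 mm and 10.7 degrees, less where a joint would pass 70% of its speed; a pose out of reach is approached as far as the arm can. A call with a gripper value outside its range is refused whole. The fingers move at their own pace and stop on an object; FORCE is the grip in N (left out, the last holds). Time passes only in rows, so rows that repeat a pose let the fingers close, or fill a call up. It gives the time, the measured TCP pose, the force, the opening and the grip force at its end, in the units of the state.
- sense(): the state, without advancing time (a new reading comes with each control period).
- snapshot(name): name is "scene" or "top" or "wrist"; returns a dict with "image" (420x560x3 uint8, red, green, blue), "z_map" (420x560 float32, mm along the optical axis (not along the pixel's ray), 0 where there is no reading), "camera_matrix" (3x3 intrinsics, pixels), "xyz" and "rotation" of the camera in the world. Camera axes: x right, y down, z forward; pixel columns grow to the right and rows downward; lengths in mm; the calibration is good to about 2 mm. A picture is of the moment at which its call begins.
- close_job(): hands the job in; it is judged then, once.
The state is a dict: "clock": time; "q": joint angles; "joint_vel": joint speeds; "joint_efforts": joint torques, N m; "tool_pos": TCP position; "eef_rot": TCP orientation; "ft_force": force on the tool from outside, world axes, zero at the start; "moment": the same for the moment, N m; "finger_gap": opening from 0.0 (shut) to 1.0 (fully open); "grip_force": force on a finger pad.
Only numpy, scipy, OpenCV 4.12 (cv2) and the standard library are available. Lean on these libraries where they do the work, as an engineer would, in place of code of your own. Each camera call takes 0.05 s, during which the arm holds its last target. There are 200 camera calls.

## Task

Stand each of the four cups with handles upright in the middle of the saucer that belongs to it: round cups on round saucers, square cups on square ones, the larger cup on the larger saucer and the smaller on the smaller. Set them down gently without dropping them, and leave the saucers, the beaker without a handle and the sugar bowl where they are.

Things in the scene. Friction and masses are not known exactly. Their poses are not given: they have to be found in the camera images.
- cup_large_round_mid (a point): the large round cup: white ceramic, straight sides, open top, 64 mm across outside, 60 mm tall, walls 4 mm, with one loop handle standing 25 mm out from the side, upright. The point is the centre of the cup's body (without handle), half-way up, 30 mm above its underside; z up through the mouth, y towards the handle, x across the cup; fingers closing along x clear the handle; best gripped in its upper half. Weighs about 0.25 kg.
- cup_small_round_mid (a point): the small round cup: white ceramic, straight sides, open top, 46 mm across outside, 50 mm tall, walls 4 mm, with one loop handle standing 25 mm out from the side, upright. The point is the centre of the cup's body (without handle), half-way up, 25 mm above its underside; z up through the mouth, y towards the handle, x across the cup; fingers closing along x clear the handle; best gripped in its upper half. Weighs about 0.14 kg.
- cup_large_square_mid (a point): the large square cup: white ceramic, straight sides, open top, 60 x 60 mm outside, 60 mm tall, walls 4 mm, with one loop handle standing 25 mm out from the side, upright. The point is the centre of the cup's body (without handle), half-way up, 30 mm above its underside; z up through the mouth, y towards the handle, x across the cup (square to its sides); fingers closing along x clear the handle; best gripped in its upper half. Weighs about 0.25 kg.
- cup_small_square_mid (a point): the small square cup: white ceramic, straight sides, open top, 42 x 42 mm outside, 50 mm tall, walls 4 mm, with one loop handle standing 25 mm out from the side, upright. The point is the centre of the cup's body (without handle), half-way up, 25 mm above its underside; z up through the mouth, y towards the handle, x across the cup (square to its sides); fingers closing along x clear the handle; best gripped in its upper half. Weighs about 0.14 kg.
- saucer_large_round: white ceramic saucer, round, 144 mm across, flat floor 92 mm across, lying loose on the table; a thin gold line marks where the cup stands. Origin at the centre of its underside, z up; the floor a cup stands on is 5 mm above the origin, the shallow outer rim rises to about 11 mm.
- saucer_small_round: white ceramic saucer, round, 108 mm across, flat floor 72 mm across, lying loose on the table; a thin gold line marks where the cup stands. Origin at the centre of its underside, z up; the floor a cup stands on is 5 mm above the origin, the shallow outer rim rises to about 11 mm.
- saucer_large_square: white ceramic saucer, square, 132 x 132 mm, flat floor 92 x 92 mm, lying loose on the table; a thin gold line marks where the cup stands. Origin at the centre of its underside, z up, x and y square to its sides; the floor a cup stands on is 5 mm above the origin, the shallow outer rim rises to about 11 mm.
- saucer_small_square: white ceramic saucer, square, 98 x 98 mm, flat floor 68 x 68 mm, lying loose on the table; a thin gold line marks where the cup stands. Origin at the centre of its underside, z up, x and y square to its sides; the floor a cup stands on is 5 mm above the origin, the shallow outer rim rises to about 11 mm.
- beaker_mid (a point): round white ceramic beaker WITHOUT a handle, 56 mm across, 78 mm tall, standing among the cups; it has no saucer and stays where it is. The point is its centre, half-way up (39 mm above its underside), z up.
- sugar_bowl_mid (a point): round white open sugar bowl without a handle, 80 mm across the rim, 50 mm tall, standing beyond the saucers; it stays where it is. The point is its centre, half-way up (25 mm above its underside), z up.
There are look-alikes about, which are no part of the job. What is shaped like the part that bears cup_small_square_mid but red is not meant. Leave any turquoise look-alike of the saucer_small_round alone.

How it is judged (in metres and radians):
At the end, for the whole second after the job is handed in: Each cup stands released, still and upright (0.1 rad) on the floor (height within 4 mm) of the saucer of its own shape and size, centred within 12 mm; no saucer is over 40 mm, and neither beaker nor sugar bowl over 30 mm, from where it started (horizontal distance between cup_large_round_mid and saucer_large_round below 0.012 m and z of cup_large_round_mid in the frame of saucer_large_round between 0.031 and 0.039 m and angle between each of cup_large_round_mid, cup_small_round_mid, cup_large_square_mid, cup_small_square_mid's own z axis and vertical below 0.1 rad and linear speed of each of cup_large_round, cup_small_round, cup_large_square, cup_small_square below 0.02 m/s and distance of each of saucer_large_round, saucer_small_round, saucer_large_square, saucer_small_square from where it was at the start of the episode below 0.04 m and horizontal distance between cup_small_round_mid and saucer_small_round below 0.012 m and z of cup_small_round_mid in the frame of saucer_small_round between 0.026 and 0.034 m and horizontal distance between cup_large_square_mid and saucer_large_square below 0.012 m and z of cup_large_square_mid in the frame of saucer_large_square between 0.031 and 0.039 m and horizontal distance between cup_small_square_mid and saucer_small_square below 0.012 m and z of cup_small_square_mid in the frame of saucer_small_square between 0.026 and 0.034 m and distance of each of beaker_mid, sugar_bowl_mid from where it was at the start of the episode below 0.03 m); the robot touches nothing.
It fails at once if the large round cup is dropped: it falls freely through more than about 3 cm (faster than 0.75 m/s with no finger touching it) (linear speed of cup_large_round above 0.75 m/s and contact force between the fingers and cup_large_round below 0.01 N).
It fails at once if the small round cup is dropped: it falls freely through more than about 3 cm (faster than 0.75 m/s with no finger touching it) (linear speed of cup_small_round above 0.75 m/s and contact force between the fingers and cup_small_round below 0.01 N).
It fails at once if the large square cup is dropped: it falls freely through more than about 3 cm (faster than 0.75 m/s with no finger touching it) (linear speed of cup_large_square above 0.75 m/s and contact force between the fingers and cup_large_square below 0.01 N).
It fails at once if the small square cup is dropped: it falls freely through more than about 3 cm (faster than 0.75 m/s with no finger touching it) (linear speed of cup_small_square above 0.75 m/s and contact force between the fingers and cup_small_square below 0.01 N).
It fails at once if the beaker or the sugar bowl is pushed more than 30 mm away or knocked over (distance of any of beaker_mid, sugar_bowl_mid from where it was at the start of the episode above 0.03 m or angle between any of beaker_mid, sugar_bowl_mid's own z axis and vertical above 0.6 rad).
It also fails if it takes over 96 s, if anything falls off the work surface, if the arm or the gripper's body presses on something with over 40 N, if the wrist force passes 120 N, or if a joint passes its speed limit or range.

## Working session

There is one attempt and no reset: what is moved stays moved. The work goes in short steps, Python scripts to look and compute and a shell command to move; the robot and the scene stay as the last step left them, time stands still between calls to the robot, and variables do not carry over. Pictures are saved under pics/ and viewed, at most 14 in all, crops included, and the job is handed in when it is done.

```bash
mkdir -p pics; ls
python3 - <<'E'
from station import sense,snapshot
import cv2,numpy as np
s=sense();print(s)
for n in("top","scene"):
    d=snapshot(n);cv2.imwrite(f"pics/{n}0.png",d["image"][:,:,::-1]);np.savez(f"{n}0.npz",**d)
    print(n,d["camera_matrix"],d["xyz"],d["rotation"])
E
```

```text
pics
{'clock': 0.0, 'q': array([ 1.18758591e+00,  2.77132473e-01, -2.78636889e-02,  1.26794583e+00,
       -1.70952399e-05,  1.46740453e+00]), 'joint_vel': array([ 1.13906695e-03, -2.10825048e-03,  4.99615549e-04,  1.87988471e-04,
        6.61767069e-04,  1.78739137e-05]), 'joint_efforts': array([ 5.39060220e-04, -4.45507693e+01,  2.95204586e+01,  1.64412323e-02,
       -9.51785228e-05, -3.83249059e-06]), 'tool_pos': array([172.34200897, 599.99178995, 230.16807571]), 'eef_rot': array([ 1.39453220e-01,  9.90228079e-01, -1.04329635e-03, -2.50158291e-04]), 'ft_force': array([-0.10363805,  0.45932344,  0.09518676]), 'moment': array([-0.02216696, -0.02234007, -0.05147087]), 'grip_force': 0.0, 'finger_gap': 0.9962719821382081}
top [[517.09642814   0.         276.60819335]
 [  0.         517.09642814 206.64906432]
 [  0.           0.           1.        ]] [ 480.65551054  -12.67134864 1406.2882368 ] [-0.69714423  0.71662713 -0.01169551  0.01728242]
scene [[456.94385999   0.         279.05527866]
 [  0.         456.94385999 210.1137802 ]
 [  0.           0.           1.        ]] [1552.27359902  210.15439695 1049.62807835] [ 0.5836005   0.71441196 -0.30130922 -0.2413271 ]
```

View pics/top0.png

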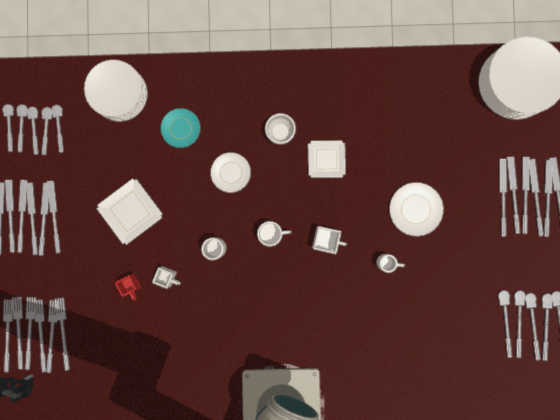

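View pics/scene0.png

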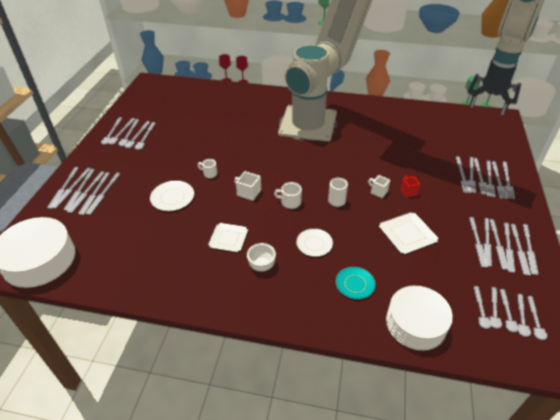

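The top view shows these items, by pixel position:
- **Cups:** large round (269,233), large square (326,240), small round (388,263), small square (165,278).
- **Saucers:** small round (231,172), small square (326,158), large round (416,209), large square (130,211).
- **Leave alone:** beaker (213,248), sugar bowl (280,128), red cup (127,286), turquoise saucer (180,128).

```bash
cat > h.py <<'E'
import numpy as np,cv2
from scipy.spatial.transform import Rotation as R
def cloud(d):
    K=d["camera_matrix"];z=d["z_map"];v,u=np.indices(z.shape)
    p=np.stack([(u-K[0,2])/K[0,0]*z,(v-K[1,2])/K[1,1]*z,z],-1)
    return p@R.from_quat(d["rotation"]).as_matrix().T+d["xyz"]
def px(d,P):
    c=(np.atleast_2d(P)-d["xyz"])@R.from_quat(d["rotation"]).as_matrix()
    c=c@d["camera_matrix"].T;return c[:,:2]/c[:,2:]
E
python3 - <<'E'
from h import *
d=np.load("top0.npz");P=cloud(d)
S=dict(LR=(269,233),LS=(326,240),SR=(388,263),SS=(165,278),red=(127,286),bk=(213,248),sug=(280,128),sSR=(231,172),sSS=(326,158),sLR=(416,209),sLS=(130,211))
tab=P[280:300,200:240,2];print("table z",np.median(tab),tab.std())
g=d["image"].min(-1)
for k,(u,v) in S.items():
    w=30 if k in("sLR","sLS") else 22
    sl=(slice(v-w,v+w+1),slice(u-w,u+w+1))
    z=P[sl][...,2];lo=3 if k[0]=="s" and k!="sug" else (35 if k!="bk" else 50)
    m=(z>lo).astype(np.uint8)
    n,l,st,ct=cv2.connectedComponentsWithStats(m)
    i=1+np.argmin([np.hypot(*(c-w)) - s[4]*.02 for c,s in zip(ct[1:],st[1:])])
    q=P[sl][l==i]
    xy=q[:,:2].astype(np.float32);c,sz,a=cv2.minAreaRect(xy);e,r=cv2.minEnclosingCircle(xy)
    print(k,n-1,len(q),"zmax %.0f"%np.percentile(q[:,2],90),"rect",np.round(c),np.round(sz),round(a),"circ",np.round(e),round(r),"mean",q.mean(0).round())
im=cv2.resize(d["image"][215:305,105:275,::-1],None,fx=4.7,fy=4.7,interpolation=cv2.INTER_CUBIC)
im2=cv2.resize(d["image"][215:305,255:425,::-1],None,fx=4.7,fy=4.7,interpolation=cv2.INTER_CUBIC)
cv2.imwrite("pics/crop1.png",cv2.resize(np.vstack([im,im2]),(566,600)))
E
```

```text
table z -1.3186252073219293 70.35664301740616
LR 13 141 zmax 62 rect [471.  14.] [62. 75.] 38 circ [469.   8.] 42 mean [467.  13.  65.]
LS 6 190 zmax 61 rect [456. -96.] [174.  60.] 76 circ [457. -96.] 87 mean [ 446. -134.   69.]
SR 6 127 zmax 52 rect [ 415. -169.] [336.  44.] 75 circ [ 426. -172.] 168 mean [ 381. -291.   56.]
SS 10 147 zmax 51 rect [356. 294.] [61. 43.] 66 circ [358. 295.] 33 mean [358. 298.  45.]
red 5 154 zmax 52 rect [333. 395.] [61. 43.] 26 circ [335. 396.] 33 mean [338. 397.  46.]
bk 10 145 zmax 79 rect [432. 165.] [54. 54.] 0 circ [433. 166.] 28 mean [433. 167.  72.]
sug 8 185 zmax 51 rect [632. -14.] [ 77. 302.] 89 circ [632. -11.] 151 mean [747. -16.  61.]
sSR 40 879 zmax 11 rect [596.  62.] [254. 107.] 56 circ [575.  76.] 130 mean [634. 121.  18.]
sSS 27 989 zmax 11 rect [ 593. -114.] [118. 280.] 71 circ [599. -96.] 145 mean [ 665. -140.   14.]
sLR 80 1676 zmax 11 rect [ 489. -235.] [144. 438.] 13 circ [ 499. -232.] 221 mean [ 522. -376.   15.]
sLS 63 1763 zmax 10 rect [547. 235.] [163. 486.] 3 circ [521. 232.] 248 mean [537. 395.  15.]
```

Run:
```python
from station import snapshot
import cv2,numpy as np
d=snapshot("wrist");cv2.imwrite("pics/w0.png",d["image"][:,:,::-1]);print(d["camera_matrix"],d["xyz"],d["rotation"])
```

```text
[[302.54571409   0.         271.5888886 ]
 [  0.         302.54571409 203.38381463]
 [  0.           0.           1.        ]] [ 96.89574699 623.14755449 372.26897305] [0.78884772 0.59474166 0.09209751 0.12457801]
```

View pics/crop1.png

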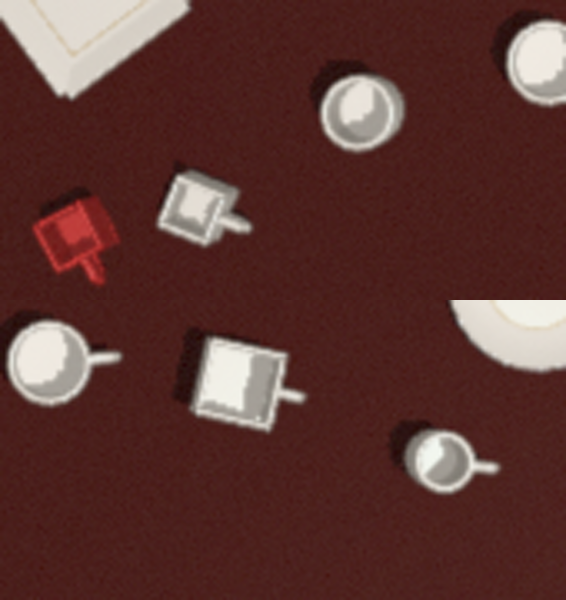

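The crop shows all four handles pointing roughly towards −y, tilted differently. The bad fits come from zero-depth pixels, so I'm filtering those out and fitting the rims and saucers robustly.

```bash
cat >> h.py <<'E'
from scipy.optimize import least_squares
def fit(xy,c0,half,rnd,a0=0.):
    """robust fit of an outline/rim of half-size `half`; returns x,y,angle"""
    def res(p):
        q=xy-p[:2]
        if rnd: return np.hypot(*q.T)-half
        c,s=np.cos(p[2]),np.sin(p[2]);q=q@np.array([[c,-s],[s,c]])
        return np.abs(q).max(1)-half
    best=min((least_squares(res,[*c0,a],loss="soft_l1",f_scale=2) for a in ([0] if rnd else a0+np.linspace(-.7,.7,8))),key=lambda r:r.cost)
    return best.x,np.median(abs(best.fun))
def comp(P,u,v,w,lo,hi=100):
    sl=(slice(max(v-w,0),v+w+1),slice(max(u-w,0),u+w+1));z=P[sl][...,2]
    n,l,st,ct=cv2.connectedComponentsWithStats(((z>lo)&(z<hi)).astype(np.uint8))
    i=1+np.argmax(st[1:,4]);return P[sl][l==i]
E
python3 - <<'E'
from h import *
d=np.load("top0.npz");P=cloud(d);P[d["z_map"]<1]=0
S=dict(LR=(269,233,60,32,1),LS=(326,240,60,30,0),SR=(388,263,50,23,1),SS=(165,278,50,21,0),bk=(213,248,78,28,1),sug=(280,128,50,40,1))
for k,(u,v,h,hf,r) in S.items():
    q=comp(P,u,v,20,12,h+8);t=q[q[:,2]>h-4][:,:2]
    c0=t.mean(0);x,e=fit(t,c0,hf-2,r)
    rad=np.hypot(*(q[:,:2]-x[:2]).T);hd=q[rad>hf*(1 if r else 1.42)+5]
    ha=np.arctan2(*(hd[:,:2].mean(0)-x[:2])[::-1]) if len(hd) else None
    print(k,x.round(2),"med",e.round(1),len(t),"handle",len(hd),ha)
for k,(u,v,w,hf,r) in dict(sSR=(231,172,24,54,1),sSS=(326,158,24,49,0),sLR=(416,209,34,72,1),sLS=(130,211,38,66,0)).items():
    q=comp(P,u,v,w,3,16)[:,:2].astype(np.float32);c,sz,a=cv2.minAreaRect(q);e,rr=cv2.minEnclosingCircle(q)
    print(k,len(q),q.mean(0).round(),np.round(c),np.round(sz),round(a),np.round(e),round(rr))
E
```

```text
LR [467.37  18.42   0.  ] med 0.9 91 handle 15 -1.5167477489811485
LS [ 4.470e+02 -1.309e+02 -2.500e-01] med 0.9 107 handle 2 -1.8153892587993787
SR [ 381.49 -288.89    0.  ] med 1.1 69 handle 18 -1.7382434387251768
SS [359.7  301.48  -0.41] med 1.0 72 handle 12 -1.9722974362442507
bk [432.73 165.73   0.  ] med 0.9 78 handle 0 None
sug [743.99 -16.69   0.  ] med 0.9 99 handle 0 None
sSR 871 [635. 122.] [637. 122.] [109. 106.] 62 [636. 123.] 56
sSS 982 [ 666. -140.] [ 669. -140.] [103. 104.] 88 [ 666. -139.] 66
sLR 1662 [ 522. -379.] [ 522. -379.] [143. 143.] 63 [ 520. -380.] 75
sLS 1784 [538. 398.] [538. 401.] [139. 146.] 35 [536. 398.] 89
```

View pics/w0.png

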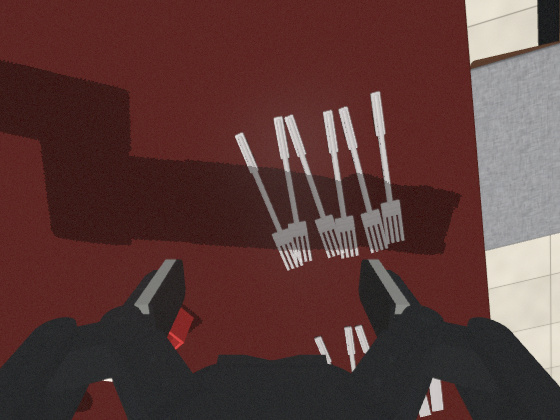

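The rim fits have a median error of about 1 mm, and the wrist view only shows the table. I'll add a helper that prints the tool-frame shift and turn to a target, then start with the small square cup.

```bash
cat > go.py <<'E'
import sys,numpy as np
from station import sense
from scipy.spatial.transform import Rotation as R
s=sense();r=R.from_quat(s["eef_rot"]);M=r.as_matrix()
psi=np.arctan2(M[1,1],M[0,1])
a=[float(v) for v in sys.argv[1:]]
print("now",s["tool_pos"].round(1),"psi",psi.round(3),"gap",round(float(s["finger_gap"]),3),"grip",s["grip_force"],"t",round(s["clock"],2),"q6",s["q"][5].round(2))
print("shift",(M.T@(np.array(a[:3])-s["tool_pos"])).round(1),"turn",((psi-a[3]+np.pi)%(2*np.pi)-np.pi).round(3) if len(a)>3 else "")
E
python3 go.py 360 301.5 130 2.73
```

```text
now [172.4 600.1 230.4] psi 1.291 gap 1.001 grip 0.0 t 0.15 q6 1.47
shift [-262.8 -235.   100.8] turn -1.439
```

```bash
python3 -m crank '[[[-33,-29,12],-0.18,0],[[-66,-59,25],-0.36,0],[[-98,-88,37],-0.54,0],[[-131,-117,50],-0.72,0],[[-164,-147,62],-0.9,0],[[-197,-176,75],-1.08,0],[[-230,-205,88],-1.26,0],[[-263,-235,100],-1.44,0],[[-263,-235,100],-1.44,0],[[-263,-235,100],-1.44,0]]' 40; python3 go.py 360 301.5 16 2.73
python3 - <<'E'
from station import snapshot
import cv2,numpy as np
d=snapshot("wrist");cv2.imwrite("pics/w1.png",d["image"][:,:,::-1])
from h import *
P=cloud(d);P[d["z_map"]<1]=0
m=(P[...,2]>44)&(P[...,2]<56)&(np.hypot(P[...,0]-360,P[...,1]-301)<45)
t=P[m][:,:2];print(len(t),fit(t,t.mean(0),19,0))
E
```

```text
clock: 1.4
tool_pos: [360.3, 302.4, 131.4]
eef_rot: [-0.547, 0.837, 0.0, -0.0]
ft_force: [0.1, -0.3, 0.6]
finger_gap: 1.0
grip_force: 0.0
now [360.3 302.4 131.4] psi 2.729 gap 1.0 grip 0.0 t 1.4 q6 -0.6
shift [ 1.000e+00 -1.000e-01  1.154e+02] turn -0.001
1098 (array([358.48692159, 302.79270315,   1.1632495 ]), np.float64(1.0170606346133066))
```

View pics/w1.png

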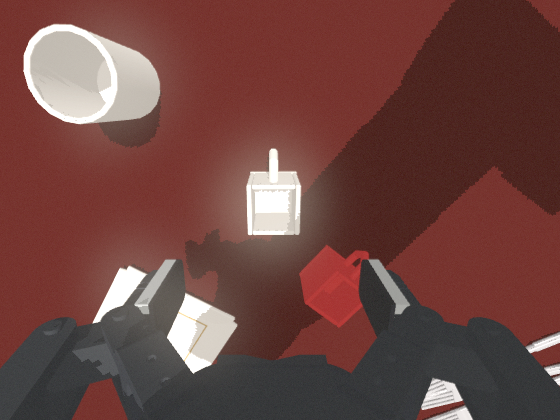

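The cup sits square between the fingers at (273,205), handle up-image. The red cup at (335,285) is clear. Descending and gripping.

```bash
python3 -m crank '[[[1,0,40],0,0],[[1,0,80],0,0],[[1,0,105],0,0],[[1,0,115],0,0],[[1,0,115],0,0],[[1,0,115],0,1],[[1,0,115],0,1],[[1,0,115],0,1],[[1,0,115],0,1],[[1,0,115],0,1]]' 40;  python3 go.py 360 301.5 130
```

```text
clock: 2.7
tool_pos: [360.9, 302.0, 17.4]
eef_rot: [-0.548, 0.836, 0.0, 0.001]
ft_force: [-0.4, -0.3, 5.8]
finger_gap: 0.487
grip_force: 41.9
now [360.9 302.   17.4] psi 2.731 gap 0.487 grip 41.856322288513184 t 2.7 q6 -0.6
shift [   0.6    0.6 -112.6] turn
```

```bash
python3 -m crank '[[[0,0,-20],0,1],[[0,0,-60],0,1],[[0,0,-100],0,1],[[0,0,-130],0,1],[[10,-16,-140],0,1],[[30,-48,-140],0,1],[[55,-89,-140],0,1],[[80,-129,-140],0,1],[[105,-169,-140],0,1],[[130,-210,-140],0,1]]' 40; python3 -m crank '[[[25,-40,0],0,1],[[50,-80,0],0,1],[[75,-121,0],0,1],[[100,-161,0],0,1],[[120,-194,0],0,1],[[138,-223,0],0,1],[[148,-239,0],0,1],[[153,-247,0],0,1],[[153,-247,0],0,1],[[153,-247,0],0,1]]';  python3 go.py 667 -140 25 2.73
python3 - <<'E'
from station import snapshot
import cv2,numpy as np
d=snapshot("wrist");cv2.imwrite("pics/w2.png",d["image"][:,:,::-1]);np.savez("w2.npz",**d)
E
```

```text
clock: 3.95
tool_pos: [500.9, 96.7, 155.9]
eef_rot: [-0.548, 0.836, 0.0, -0.0]
ft_force: [0.2, 0.5, -1.3]
finger_gap: 0.487
grip_force: 41.1
clock: 5.2
tool_pos: [665.4, -139.5, 156.2]
eef_rot: [-0.548, 0.836, 0.0, -0.0]
ft_force: [0.1, 0.2, -2.3]
finger_gap: 0.488
grip_force: 41.1
now [ 665.4 -139.5  156.2] psi 2.732 gap 0.488 grip 41.1114639043808 t 5.2 q6 -1.46
shift [ -0.2  -1.8 131.2] turn 0.002
```

View pics/w2.png

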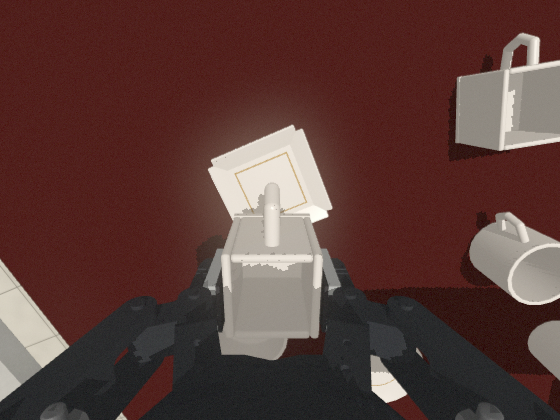

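The cup is held straight and the saucer is underneath, with its gold square near (270,180). Lowering gently, opening, and leaving upward.

```bash
python3 -m crank '[[[0,-2,35],0,1],[[0,-2,75],0,1],[[0,-2,105],0,1],[[0,-2,120],0,1],[[0,-2,127],0,1],[[0,-2,130],0,1],[[0,-2,132],0,1],[[0,-2,133],0,1],[[0,-2,133],0,1],[[0,-2,133],0,1]]'; python3 go.py 667 -140 22.4
```

```text
clock: 6.5
tool_pos: [668.2, -141.5, 23.6]
eef_rot: [-0.548, 0.836, -0.0, 0.0]
ft_force: [-0.4, 0.2, -1.6]
finger_gap: 0.489
grip_force: 41.1
now [ 668.2 -141.5   23.6] psi 2.731 gap 0.489 grip 41.09338939189911 t 6.5 q6 -1.46
shift [-0.9  1.7  1.2] turn
```

```bash
python3 -m crank '[[[-1,1,0.5],0,1],[[-1,1,1],0,1],[[-1,1,1.5],0,1],[[-1,1,1.5],0,1],[[-1,1,1.5],0,0],[[-1,1,1.5],0,0],[[-1,1,1.5],0,0],[[-1,1,1.5],0,0],[[-1,1,-10],0,0],[[-1,1,-40],0,0]]'; python3 go.py 467 18.5 160 3.19
```

```text
clock: 7.75
tool_pos: [665.9, -139.6, 62.4]
eef_rot: [-0.548, 0.836, 0.002, -0.001]
ft_force: [0.3, -0.8, 0.8]
finger_gap: 1.0
grip_force: 0.0
now [ 665.9 -139.6   62.4] psi 2.731 gap 1.0 grip 0.0 t 7.75 q6 -1.46
shift [-65.5 245.8 -96.7] turn -0.459
```

```bash
python3 -m crank '[[[0,0,-40],0,0],[[0,0,-80],0,0],[[-8,31,-97],-0.06,0],[[-20,75,-97],-0.15,0],[[-32,120,-97],-0.25,0],[[-44,165,-97],-0.35,0],[[-55,206,-97],-0.42,0],[[-62,233,-97],-0.46,0],[[-65,246,-97],-0.46,0],[[-65,246,-97],-0.46,0]]'
python3 - <<'E'
from station import snapshot
from h import *
d=snapshot("top");P=cloud(d);P[d["z_map"]<1]=0
q=comp(P,326,158,24,2,90)
sq=q[q[:,2]<16];c=q[q[:,2]>48][:,:2]
print("saucer",cv2.minAreaRect(sq[:,:2].astype(np.float32)),sq.mean(0),"cup",fit(c,c.mean(0),19,0),np.percentile(q[:,2],97))
d=snapshot("wrist");P=cloud(d);P[d["z_map"]<1]=0
m=(P[...,2]>54)&(P[...,2]<66)&(np.hypot(P[...,0]-467,P[...,1]-18)<55)
t=P[m][:,:2];print(len(t),fit(t,t.mean(0),30,1))
E
python3 go.py 467 18.5 22 3.19
```

```text
clock: 9.0
tool_pos: [468.0, 17.8, 160.9]
eef_rot: [0.724, -0.689, 0.001, -0.0]
ft_force: [-0.1, -0.1, 0.6]
finger_gap: 1.002
grip_force: 0.0
saucer ((665.8262939453125, -140.46827697753906), (103.52146911621094, 101.62419891357422), 88.03294372558594) [ 665.09987878 -138.90762508    7.04425171] cup (array([ 6.66478666e+02, -1.40398086e+02, -4.05422624e-01]), np.float64(1.1859769623076346)) 53.69456792436205
1165 (array([467.41181924,  18.82862637,   0.        ]), np.float64(1.0683444574403573))
now [469.1  17.2 160.9] psi -3.093 gap 0.997 grip 0.0 t 9.1 q6 -1.72
shift [ -1.5   2.3 138.9] turn 0.0
```

The small square cup is centred on its saucer to within 1 mm. Next, the large round cup.

```bash
python3 -m crank '[[[-1,1,50],0,0],[[-1,1,95],0,0],[[-1,1,125],0,0],[[-1,1,138],0,0],[[-1,1,140],0,0],[[-1,1,140],0,1],[[-1,1,140],0,1],[[-1,1,140],0,1],[[-1,1,140],0,1],[[-1,1,140],0,1]]' 50;  python3 go.py 522 -379 165 3.19
```

```text
clock: 10.35
tool_pos: [468.5, 18.4, 21.8]
eef_rot: [0.724, -0.689, 0.001, -0.001]
ft_force: [-0.3, -0.4, 6.4]
finger_gap: 0.72
grip_force: 56.6
now [468.5  18.4  21.8] psi -3.092 gap 0.72 grip 56.58881023759022 t 10.35 q6 -1.72
shift [ 399.7  -34.2 -142.9] turn 0.001
```

```bash
python3 -m crank '[[[0,0,-15],0,1],[[0,0,-50],0,1],[[0,0,-90],0,1],[[0,0,-125],0,1],[[12,-1,-143],0,1],[[40,-3,-143],0,1],[[75,-6,-143],0,1],[[115,-10,-143],0,1],[[155,-13,-143],0,1],[[195,-17,-143],0,1]]'; python3 -m crank '[[[40,-3,0],0,1],[[80,-7,0],0,1],[[120,-10,0],0,1],[[155,-13,0],0,1],[[180,-15,0],0,1],[[195,-16,0],0,1],[[203,-17,0],0,1],[[205,-17,0],0,1],[[205,-17,0],0,1],[[205,-17,0],0,1]]';  python3 go.py 522 -379 27 3.19
python3 - <<'E'
from station import snapshot
import cv2
d=snapshot("wrist");cv2.imwrite("pics/w3.png",d["image"][:,:,::-1])
E
```

```text
clock: 11.6
tool_pos: [492.4, -175.9, 163.3]
eef_rot: [0.724, -0.689, -0.001, 0.0]
ft_force: [0.9, 1.2, -3.6]
finger_gap: 0.724
grip_force: 55.9
clock: 12.85
tool_pos: [520.4, -378.3, 163.3]
eef_rot: [0.725, -0.689, -0.0, -0.0]
ft_force: [0.6, -0.6, -3.6]
finger_gap: 0.722
grip_force: 55.9
now [ 520.4 -378.3  163.3] psi -3.091 gap 0.722 grip 55.86827154736966 t 12.85 q6 -2.35
shift [  0.8  -1.6 136.3] turn 0.002
```

View pics/w3.png

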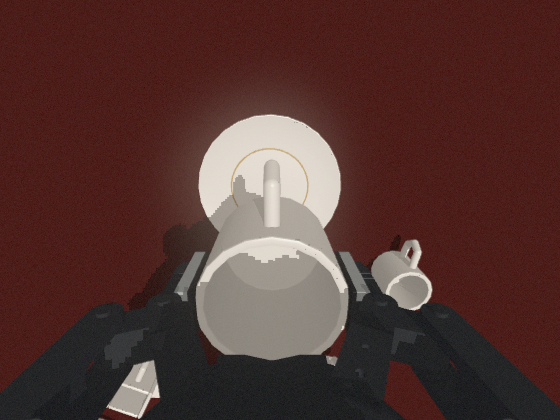

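The large round cup is held upright, with its saucer's gold ring near (270,185) straight ahead and below. Lowering.

```bash
python3 -m crank '[[[1,-1,35],0,1],[[1,-1,75],0,1],[[1,-1,105],0,1],[[1,-1,121],0,1],[[1,-1,129],0,1],[[1,-1,133],0,1],[[1,-1,134],0,1],[[1,-1,135],0,1],[[1,-1,135],0,1],[[1,-1,135],0,1]]'; python3 go.py 522 -379 26.8
```

```text
clock: 14.15
tool_pos: [521.7, -380.3, 28.7]
eef_rot: [0.724, -0.689, 0.0, -0.0]
ft_force: [0.5, -0.5, -2.1]
finger_gap: 0.721
grip_force: 55.8
now [ 521.7 -380.3   28.7] psi -3.092 gap 0.721 grip 55.82365970592946 t 14.15 q6 -2.35
shift [-1.3 -0.4  1.9] turn
```

```bash
python3 -m crank '[[[-1,0,0.7],0,1],[[-1,0,1.4],0,1],[[-1,0,2],0,1],[[-1,0,2],0,1],[[-1,0,2],0,0],[[-1,0,2],0,0],[[-1,0,2],0,0],[[-1,0,2],0,0],[[-1,0,-10],0,0],[[-1,0,-40],0,0]]'; python3 go.py 381.5 -289 150 2.97
```

```text
clock: 15.4
tool_pos: [520.3, -378.1, 67.6]
eef_rot: [0.724, -0.689, -0.002, 0.0]
ft_force: [-0.3, -0.8, 0.6]
finger_gap: 1.004
grip_force: 0.0
now [ 520.3 -378.1   67.6] psi -3.092 gap 1.004 grip 0.0 t 15.4 q6 -2.35
shift [-96.  134.5 -81.8] turn 0.221
```

```bash
python3 -m crank '[[[0,0,-35],0,0],[[0,0,-75],0,0],[[-10,14,-82],0.03,0],[[-30,42,-82],0.07,0],[[-52,73,-82],0.12,0],[[-72,101,-82],0.17,0],[[-88,123,-82],0.2,0],[[-95,133,-82],0.22,0],[[-95,134,-82],0.22,0],[[-95,134,-82],0.22,0]]'
python3 - <<'E'
from station import snapshot
from h import *
d=snapshot("top");P=cloud(d);P[d["z_map"]<1]=0
q=comp(P,416,209,34,2,90)
sq=q[q[:,2]<16];c=q[q[:,2]>58][:,:2]
print("saucer",cv2.minEnclosingCircle(sq[:,:2].astype(np.float32)),"cup",fit(c,c.mean(0),30,1),np.percentile(q[:,2],97))
d=snapshot("wrist");P=cloud(d);P[d["z_map"]<1]=0
m=(P[...,2]>44)&(P[...,2]<56)&(np.hypot(P[...,0]-381,P[...,1]+289)<45)
t=P[m][:,:2];print(len(t),fit(t,t.mean(0),21,1))
E
python3 go.py 381.5 -289 16 2.97
```

```text
clock: 16.65
tool_pos: [383.7, -291.6, 150.5]
eef_rot: [-0.644, 0.765, -0.001, 0.0]
ft_force: [0.1, -0.4, -0.4]
finger_gap: 1.003
grip_force: 0.0
saucer ((524.7581176757812, -382.16790771484375), 79.10794067382812) cup (array([ 521.00758023, -378.03585   ,    0.        ]), np.float64(1.0662141819496327)) 62.98649703488196
813 (array([ 381.17243728, -289.28424439,    0.        ]), np.float64(1.061915147088019))
now [ 383.8 -291.6  150.5] psi 2.971 gap 0.999 grip 0.0 t 16.75 q6 -2.18
shift [ -2.3   2.9 134.5] turn 0.001
```

The large round cup is within about 1–2 mm of its saucer's centre. Next, the small round cup.

```bash
python3 -m crank '[[[-2,2,50],0,0],[[-2,2,95],0,0],[[-2,2,122],0,0],[[-2,2,132],0,0],[[-2,2,134],0,0],[[-2,2,134],0,1],[[-2,2,134],0,1],[[-2,2,134],0,1],[[-2,2,134],0,1],[[-2,2,134],0,1]]' 40;  python3 go.py 635 122 165 2.97
```

```text
clock: 18.0
tool_pos: [382.3, -289.5, 17.6]
eef_rot: [-0.644, 0.765, -0.001, 0.0]
ft_force: [0.2, 0.4, 5.5]
finger_gap: 0.513
grip_force: 41.8
now [ 382.3 -289.5   17.6] psi 2.971 gap 0.513 grip 41.77923067007214 t 18.0 q6 -2.18
shift [-448.2 -179.5 -147.8] turn 0.001
```

```bash
python3 -m crank '[[[0,0,-15],0,1],[[0,0,-50],0,1],[[0,0,-90],0,1],[[0,0,-130],0,1],[[-14,-6,-148],0,1],[[-42,-17,-148],0,1],[[-80,-32,-148],0,1],[[-122,-49,-148],0,1],[[-166,-66,-148],0,1],[[-210,-84,-148],0,1]]'; python3 -m crank '[[[-44,-18,0],0,1],[[-88,-35,0],0,1],[[-130,-52,0],0,1],[[-170,-68,0],0,1],[[-202,-81,0],0,1],[[-223,-90,0],0,1],[[-235,-94,0],0,1],[[-238,-96,0],0,1],[[-238,-96,0],0,1],[[-238,-96,0],0,1]]';  python3 go.py 635 122 24 2.97
python3 - <<'E'
from station import snapshot
import cv2
d=snapshot("wrist");cv2.imwrite("pics/w4.png",d["image"][:,:,::-1])
E
```

```text
clock: 19.25
tool_pos: [499.9, -94.4, 164.8]
eef_rot: [-0.644, 0.765, -0.0, -0.0]
ft_force: [-0.3, -0.3, -2.0]
finger_gap: 0.518
grip_force: 41.3
clock: 20.5
tool_pos: [634.3, 121.5, 164.3]
eef_rot: [-0.644, 0.765, 0.0, -0.0]
ft_force: [-0.3, 0.3, -1.4]
finger_gap: 0.517
grip_force: 41.3
now [634.3 121.5 164.3] psi 2.97 gap 0.517 grip 41.25835126731545 t 20.5 q6 -1.31
shift [ -0.7  -0.6 140.3] turn -0.0
```

View pics/w4.png

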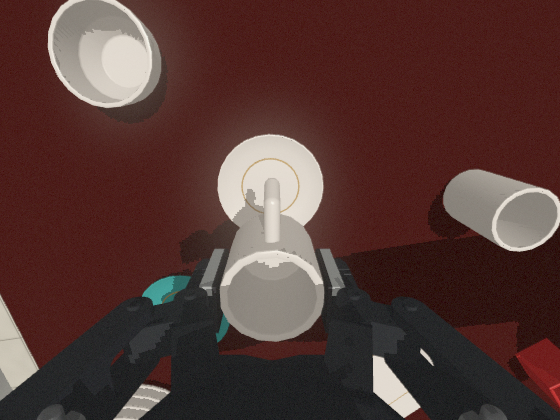

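The small round cup is in line with its saucer's gold ring near (270,187), and the sugar bowl and beaker are clear. Lowering.

```bash
python3 -m crank '[[[0,0,35],0,1],[[0,0,75],0,1],[[0,0,108],0,1],[[0,0,126],0,1],[[0,0,134],0,1],[[0,0,138],0,1],[[0,0,139],0,1],[[0,0,140],0,1],[[0,0,140],0,1],[[0,0,140],0,1]]'; python3 go.py 635 122 22.6
```

```text
clock: 21.8
tool_pos: [635.0, 122.4, 24.7]
eef_rot: [-0.644, 0.765, -0.0, 0.0]
ft_force: [-0.4, 0.5, -1.6]
finger_gap: 0.516
grip_force: 41.3
now [635.  122.4  24.7] psi 2.971 gap 0.516 grip 41.25416481401771 t 21.8 q6 -1.31
shift [ 0.4 -0.   2.1] turn
```

```bash
python3 -m crank '[[[0,0,0.7],0,1],[[0,0,1.4],0,1],[[0,0,2],0,1],[[0,0,2],0,1],[[0,0,2],0,0],[[0,0,2],0,0],[[0,0,2],0,0],[[0,0,2],0,0],[[0,0,-10],0,0],[[0,0,-40],0,0]]'; python3 go.py 447 -131 160 2.89
```

```text
clock: 23.05
tool_pos: [633.2, 122.2, 63.6]
eef_rot: [-0.644, 0.765, 0.001, -0.002]
ft_force: [1.0, -0.8, -0.2]
finger_gap: 1.0
grip_force: 0.0
now [633.2 122.2  63.6] psi 2.971 gap 1.0 grip 0.0 t 23.05 q6 -1.31
shift [281.3 140.9 -95.6] turn 0.081
```

```bash
python3 -m crank '[[[0,0,-40],0,0],[[0,0,-80],0,0],[[24,12,-97],0.02,0],[[70,35,-97],0.04,0],[[118,59,-97],0.06,0],[[166,83,-97],0.08,0],[[214,107,-97],0.08,0],[[252,126,-97],0.08,0],[[275,138,-97],0.08,0],[[281,141,-97],0.08,0]]'
python3 - <<'E'
from station import snapshot
from h import *
d=snapshot("top");P=cloud(d);P[d["z_map"]<1]=0
q=comp(P,231,172,26,2,90)
sq=q[q[:,2]<16];c=q[q[:,2]>48][:,:2]
print("saucer",cv2.minEnclosingCircle(sq[:,:2].astype(np.float32)),"cup",fit(c,c.mean(0),21,1),np.percentile(q[:,2],97))
d=snapshot("wrist");P=cloud(d);P[d["z_map"]<1]=0
m=(P[...,2]>54)&(P[...,2]<66)&(np.hypot(P[...,0]-447,P[...,1]+131)<55)
t=P[m][:,:2];print(len(t),fit(t,t.mean(0),28,0))
E
python3 go.py 447 -131 20 2.89
```

```text
clock: 24.3
tool_pos: [447.6, -131.6, 162.2]
eef_rot: [-0.612, 0.791, -0.0, 0.0]
ft_force: [-0.5, 0.9, 0.7]
finger_gap: 1.0
grip_force: 0.0
saucer ((638.5568237304688, 119.9849624633789), 58.25709915161133) cup (array([634.43945715, 121.37909874,   0.        ]), np.float64(1.1216537000291495)) 53.625074781069266
1399 (array([ 4.46677784e+02, -1.30636047e+02, -2.50030964e-01]), np.float64(1.067381292767422))
now [ 448.4 -130.9  162. ] psi 2.89 gap 1.002 grip 0.0 t 24.4 q6 -1.74
shift [  0.4   1.5 142. ] turn -0.0
```

The small round cup is well centred too. Last is the large square cup.

```bash
python3 -m crank '[[[0,1,50],0,0],[[0,1,95],0,0],[[0,1,127],0,0],[[0,1,139],0,0],[[0,1,141],0,0],[[0,1,141],0,1],[[0,1,141],0,1],[[0,1,141],0,1],[[0,1,141],0,1],[[0,1,141],0,1]]' 50;  python3 go.py 538 399 165 2.89
```

```text
clock: 25.65
tool_pos: [448.6, -130.9, 21.8]
eef_rot: [-0.613, 0.79, -0.001, 0.001]
ft_force: [-0.3, 1.5, 6.8]
finger_gap: 0.697
grip_force: 55.8
now [ 448.6 -130.9   21.8] psi 2.891 gap 0.697 grip 55.800824761390686 t 25.65 q6 -1.74
shift [-535.5   44.4 -143.4] turn 0.001
```

```bash
python3 -m crank '[[[0,0,-15],0,1],[[0,0,-50],0,1],[[0,0,-90],0,1],[[0,0,-125],0,1],[[-14,1,-144],0,1],[[-44,4,-144],0,1],[[-84,7,-144],0,1],[[-128,11,-144],0,1],[[-174,14,-144],0,1],[[-220,18,-144],0,1]]'; python3 -m crank '[[[-47,4,0],0,1],[[-94,8,0],0,1],[[-141,12,0],0,1],[[-188,16,0],0,1],[[-230,19,0],0,1],[[-268,22,0],0,1],[[-295,24,0],0,1],[[-310,26,0],0,1],[[-315,26,0],0,1],[[-315,26,0],0,1]]';  python3 go.py 538 399 28 2.89
python3 - <<'E'
from station import snapshot
import cv2
d=snapshot("wrist");cv2.imwrite("pics/w5.png",d["image"][:,:,::-1])
E
```

```text
clock: 26.9
tool_pos: [483.9, 88.5, 164.8]
eef_rot: [-0.613, 0.79, -0.0, -0.0]
ft_force: [0.6, -0.5, -2.8]
finger_gap: 0.695
grip_force: 55.2
clock: 28.15
tool_pos: [537.0, 398.1, 164.2]
eef_rot: [-0.613, 0.79, -0.0, -0.0]
ft_force: [-0.1, -0.1, -3.2]
finger_gap: 0.696
grip_force: 55.2
now [537.  398.1 164.2] psi 2.891 gap 0.696 grip 55.212945342063904 t 28.15 q6 -0.78
shift [ -1.2  -0.8 136.2] turn 0.001
```

View pics/w5.png

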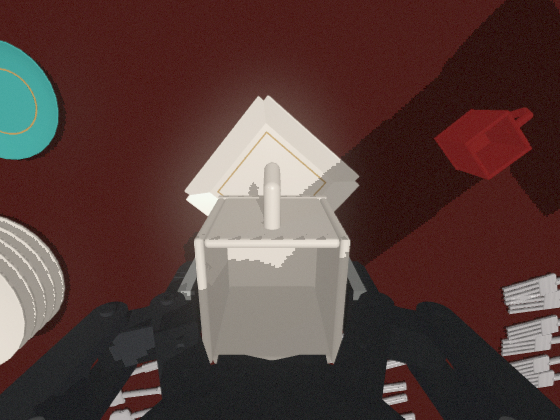

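The saucer is directly below, with its gold line's corner at (265,133). It is turned about 45° to the cup, but the cup's 85 mm diagonal fits the 92 mm floor. Lowering.

```bash
python3 -m crank '[[[0,0,35],0,1],[[0,0,75],0,1],[[0,0,105],0,1],[[0,0,121],0,1],[[0,0,129],0,1],[[0,0,133],0,1],[[0,0,135],0,1],[[0,0,136],0,1],[[0,0,136],0,1],[[0,0,136],0,1]]'; python3 go.py 538 399 26.8
```

```text
clock: 29.45
tool_pos: [537.4, 399.0, 28.7]
eef_rot: [-0.613, 0.79, -0.0, 0.0]
ft_force: [0.3, -0.4, -3.0]
finger_gap: 0.696
grip_force: 55.2
now [537.4 399.   28.7] psi 2.891 gap 0.696 grip 55.173452496528625 t 29.45 q6 -0.78
shift [-0.2 -0.6  1.9] turn
```

```bash
python3 -m crank '[[[0,0,0.7],0,1],[[0,0,1.4],0,1],[[0,0,2],0,1],[[0,0,2],0,1],[[0,0,2],0,0],[[0,0,2],0,0],[[0,0,2],0,0],[[0,0,2],0,0],[[0,0,-10],0,0],[[0,0,-40],0,0]]'; python3 -m crank '[[[0,0,-40],0,0],[[0,0,-80],0,0],[[30,20,-110],0,0],[[70,50,-120],0,0],[[120,80,-120],0,0],[[160,110,-120],0,0],[[160,110,-120],0,0],[[160,110,-120],0,0],[[160,110,-120],0,0],[[160,110,-120],0,0]]'
python3 - <<'E'
from station import snapshot
from h import *
d=snapshot("top");P=cloud(d);P[d["z_map"]<1]=0
cv2.imwrite("pics/top1.png",d["image"][:,:,::-1])
for k,(u,v,w,hf,r,h) in dict(SR=(231,172,26,21,1,50),SS=(326,158,26,19,0,50),LR=(416,209,36,30,1,60),LS=(130,211,38,28,0,60)).items():
    q=comp(P,u,v,w,2,90);sq=q[q[:,2]<16][:,:2].astype(np.float32);c=q[q[:,2]>h-1][:,:2]
    print(k,"saucer",np.round(cv2.minAreaRect(sq)[0]),np.round(cv2.minEnclosingCircle(sq)[0]),"cup",fit(c,c.mean(0),hf,r),np.percentile(q[:,2],97))
for u,v,h,r in((213,248,78,26),(280,128,50,38)):
    q=comp(P,u,v,20,h-4,h+6)[:,:2];print(fit(q,q.mean(0),r,1))
E
```

```text
clock: 30.7
tool_pos: [535.9, 398.0, 67.6]
eef_rot: [-0.613, 0.79, 0.0, -0.002]
ft_force: [0.1, -0.1, -0.1]
finger_gap: 1.0
grip_force: 0.0
clock: 31.95
tool_pos: [392.0, 271.8, 188.6]
eef_rot: [-0.613, 0.79, -0.0, 0.0]
ft_force: [0.2, 0.3, -0.0]
finger_gap: 0.999
grip_force: 0.0
SR saucer [637. 117.] [636. 118.] cup (array([634.37019411, 121.67527339,   0.        ]), np.float64(0.9809671554124257)) 53.613515916227236
SS saucer [ 664. -141.] [ 667. -141.] cup (array([ 6.66759582e+02, -1.40392490e+02, -4.01954634e-01]), np.float64(1.083020557391766)) 53.393626734231766
LR saucer [ 524. -379.] [ 523. -383.] cup (array([ 520.86259196, -378.13748501,    0.        ]), np.float64(1.1797503577947666)) 63.67081963686441
LS saucer [540. 398.] [537. 397.] cup (array([ 5.37330711e+02,  3.97210118e+02, -2.44690993e-01]), np.float64(1.018931348531833)) 63.504209554713036
(array([432.46997142, 166.03667304,   0.        ]), np.float64(0.9484043796222821))
(array([679.7295159,  -2.5449282,   0.       ]), np.float64(7.460958457704933))
```

View pics/top1.png

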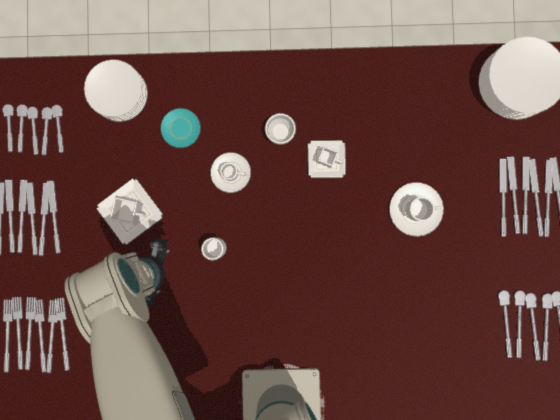

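All four cups stand centred on their own saucers: (231,172), (326,158), (416,209) and (130,211). The beaker (213,248) and sugar bowl (280,128) are in their original positions; the odd sugar-bowl fit came from the crop catching other pixels. The arm is clear, so I'm handing in.

```bash
python3 -c "
from station import close_job
print(close_job())"
```

```text
the job is handed in; nothing more can be done
None
```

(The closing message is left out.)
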